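# Turn a vacuum pump over by hand, just past its hard spot

## Robot

A 6-joint arm with a two-finger parallel gripper is mounted at the origin on the work surface; the furniture and walls round the work are solid. World frame = base frame: x ahead of the robot, y to its left, z up, the work surface at z = 0. Lengths are in m, angles in rad, forces in N, time in s.
With the tool pointing down it reaches from about 0.35 to 0.85 m from the base axis. Payload 8.1 kg.
Tool frame: the origin (TCP) lies midway between the tips of the shut fingers; the grasp point (between the pads) lies 19 mm behind it; z points along the fingers, y is the direction in which the jaws open and shut (so a half turn about z gives the same grasp; the last joint's range is limited). The gripper opens to 93 mm and grips with 3 to 60 N. Pads are 15 mm wide; open, the fingers measure 128 mm over their backs; the gripper's body (75 mm by 188 mm) begins 65 mm behind the grasp point.
Start: joints at [-1.361, 0.13, 1.488, -0, 1.523, -0.085], TCP at [0.174, -0.574, 0.219] pointing down, gripper open.
Joint ranges: [-2.96, 2.96], [-0.89, 2.26], [0.02, 2.5], [-1.34, 4.48], [0, 2.73], [-2.66, 2.66]. Speed limits (rad/s): [2.39, 2.39, 2.79, 3.14, 3.14, 3.14].

## Interface

Orientations are given as a rotation vector (axis times angle).
In Python, from plant import robot gives the robot as it stands. The module is installed in compiled form; this text tells all that it offers.
- The arm moves only by the shell command python3 -m pendant 'ROWS' [FORCE]. ROWS is JSON, a list of rows, each an object with "translation": the shift along the tool's x, y, z in mm, a list of three; "twist": the turn, a rotation vector about the tool's x, y, z in rad, a list of three; "grip": the opening, from -1 (shut) to 1 (fully open). A call has exactly 10 rows; each row shifts and turns the pose as measured when the row begins, along the tool's axes as they then stand; what a row does not reach is not made up. A row lasts 1/10 s, in which the tool goes at most 50 mm and 8.59 degrees, less where a joint would pass 70% of its speed; a pose out of reach is approached as far as the arm can. A call is refused whole if a number of a shift passes 50 or a number of a turn 0.15, either way. A call with a gripper value outside its range is refused whole. The fingers move at their own pace and stop on an object; FORCE is the grip in N (left out, the last holds). Time passes only in rows, so rows that do not move let the fingers close, or fill a call up. It gives the time, the measured TCP pose, the force and the opening at its end, in the units of the state.
- robot.read_state(): the state, without advancing time (a new reading comes with each control period).
- robot.read_camera(name): name is "scene" or "side" or "wrist"; returns (picture, depth): 400x640x3 uint8, red, green, blue; 400x640 float32, m along the optical axis (not along the pixel's ray), 0 where there is no reading.
- robot.camera_info(name): a dict with "vertical_fov" (degrees; the focal length in pixels is half the picture's height over the tangent of half this angle, whatever the lens; pixels are square), "cx", "cy" (the principal point, pixels), "cam_to_world" (4x4, takes a point from camera to world coordinates). Camera axes: x right, y up, looking along -z (the intrinsics and any distortion apply to the point x, -y, -z); pixel columns grow to the right and rows downward; lengths in m; the calibration is good to about 2 mm. A picture is of the moment at which its call begins: read the wrist's pose just before it. camera_info takes no time and is no camera call; for the wrist camera it gives the pose at the moment of the call.
- robot.close_job(): hands the job in, once; it reports no verdict.
The state is a dict: "t": time; "q": joint angles; "dq": joint speeds; "joint_torque": joint torques, N m; "tool_pos": TCP position; "orientation": TCP orientation; "force": force on the tool from outside, world axes, zero at the start; "wrist_torque": the same for the moment, N m; "opening": finger opening in m.
Only numpy, scipy, OpenCV 4.12 (cv2) and the standard library are available. Lean on these libraries where they do the work, as an engineer would, in place of code of your own. Each camera call takes 0.05 s, during which the arm holds its last target. There are 200 camera calls.

## Task

Two small vacuum pumps stand on the bench. Before it is switched on again, turn over the one with the orange crank knob: take the knob, turn the flywheel counter-clockwise (seen from above) through the hard spot where compression resists most, and stop just past it, with the wheel's black pointer within the green sector of the dial and without running far past the green; then let go. The pump with the grey knob is already set: leave its wheel alone.

Things in the scene. Friction and masses are not known exactly. Their poses are not given: they have to be found in the camera images.
- pump_orange_knob (a point): centre (half-way up) of the upright orange crank knob on the flywheel of the pump to be turned: round, 18 mm in diameter, 38 mm tall, its centre 105 mm above the table, its top 124 mm. It spins freely on its own pin, so it may be held without turning the hand. It sits 45 mm from the wheel's axis and the steel wheel's face (56 mm radius) lies about 20 mm below its centre. The wheel's black pointer lies on the same radius, just outside the knob, over a white dial.
- pump_orange_axis (a point): point on the vertical axis of the same flywheel, at the height of the knob's centre (105 mm above the table); it does not turn with the wheel. The pump is fixed to the table; nothing of it is taller than the knob.
- pump_orange_wheel (a joint): angle of that flywheel in rad, growing counter-clockwise seen from above; it starts between -0.2 and 0.2, stops at -0.3 and 2.3. Turning takes about 4 N at the knob at first; the resistance grows to a peak of about 6 to 7 N near 0.65 (yellow sector of the dial, 0.54 to 0.84), then falls back to 4 N at 1.05 and lower beyond. The green sector runs from 0.87 to 1.37, so its middle is 1.12. Friction keeps the wheel wherever it is let go.
- pump_grey_knob (a point): centre of the grey crank knob of the other pump, alike in all sizes, fixed to the table too; its wheel stands in its green sector already and must not be turned.

How it is judged:
At the end, for the whole second after the job is handed in: The orange-knobbed pump's wheel has been turned past its hard spot and stands still, pointer in the green sector (wheel angle 0.87 to 1.37 rad); the grey knob is within 8 mm of where it was (value of joint pump_orange_wheel between 0.87 and 1.37 rad and velocity of joint pump_orange_wheel between -0.05 and 0.05 rad/s and distance of pump_grey_knob from where it was at the start of the episode below 0.008 m); the robot touches nothing.
It fails at once if the orange-knobbed wheel runs on well past the green sector (beyond 1.55 rad) (value of joint pump_orange_wheel above 1.55 rad).
It fails at once if the grey-knobbed pump's wheel is turned (its knob moves more than 8 mm) (distance of pump_grey_knob from where it was at the start of the episode above 0.008 m).
It also fails if it takes over 35 s, if anything falls off the work surface, if the arm or the gripper's body presses on something with over 40 N, if the wrist force passes 120 N, or if a joint passes its speed limit or range.

## Working session

There is one attempt and no reset: what is moved stays moved. The work goes in short steps, Python scripts to look and compute and a shell command to move; the robot and the scene stay as the last step left them, time stands still between calls to the robot, and variables do not carry over. Pictures are saved under pics/ and viewed, about 8 in all and at most 12, crops included, and the job is handed in when it is done.

```bash
mkdir -p pics; cat > h.py <<'E'
import numpy as np, cv2
from plant import robot
def cam(n):
    i=robot.camera_info(n); p,d=robot.read_camera(n); return p,d,i
def world(d,i,u,v):
    f=d.shape[0]/2/np.tan(np.radians(i["vertical_fov"])/2)
    z=d[v,u]; P=np.stack([(u-i["cx"])/f*z,-(v-i["cy"])/f*z,-z,np.ones_like(z)])
    return (np.array(i["cam_to_world"])@P)[:3].T
E
python3 - <<'E'
from h import *
print(robot.read_state())
for n in("scene","side"):
    p,d,i=cam(n); cv2.imwrite(f"pics/{n}0.png",p[:,:,::-1]); np.savez(n+".npz",p=p,d=d); print({k:np.round(v,3) if k!='x' else v for k,v in i.items() if not isinstance(v,str)})
    h=cv2.cvtColor(p,cv2.COLOR_RGB2HSV); m=cv2.inRange(h,(5,150,100),(20,255,255))>0
    v,u=np.nonzero(m&(d>0)); W=world(d,i,u,v); print(n,len(u),np.median(u),np.median(v),np.median(W,0),W.min(0),W.max(0))
E
```

```text
{'t': 0.0, 'q': array([-1.36139604e+00,  1.31167292e-01,  1.48927989e+00,  7.40668334e-07,
        1.52300890e+00, -8.54062410e-02]), 'dq': array([ 0.00230341,  0.00158082,  0.00024122,  0.00133043,  0.00036942,
       -0.00027386]), 'joint_torque': array([-1.16749641e-03, -5.59854662e+01, -4.91756809e+01,  7.65550719e-02,
        3.55981768e-02, -1.16936130e-04]), 'tool_pos': array([ 0.17423056, -0.5735433 ,  0.21758347]), 'orientation': array([-3.10568487e+00, -4.61132656e-01,  1.80086045e-04]), 'force': array([-0.05582307, -0.56172371,  0.55469058]), 'wrist_torque': array([-0.01928438, -0.01617817,  0.01396959]), 'opening': 0.09341722302661618}
{'vertical_fov': np.float64(57.696), 'cx': np.float64(323.845), 'cy': np.float64(203.316), 'cam_to_world': array([[-0.839,  0.242, -0.488,  0.037],
       [-0.544, -0.407,  0.734,  0.632],
       [-0.021,  0.881,  0.473,  0.516],
       [ 0.   ,  0.   ,  0.   ,  1.   ]])}
scene 54 367.5 179.0 [ 0.42958451 -0.17305386  0.10945436] [ 0.42488479 -0.18454185  0.03624773] [0.55010053 0.19093894 0.12460642]
{'vertical_fov': np.float64(56.878), 'cx': np.float64(321.845), 'cy': np.float64(200.656), 'cam_to_world': array([[ 0.983,  0.082, -0.163,  0.32 ],
       [-0.182,  0.398, -0.899, -0.761],
       [-0.008,  0.914,  0.407,  0.467],
       [ 0.   ,  0.   ,  0.   ,  1.   ]])}
side 350 323.0 269.0 [ 0.42569691 -0.20911398  0.12323713] [ 0.17861761 -0.52173401  0.03144318] [0.57642747 0.15371219 0.32280035]
```

View pics/scene0.png

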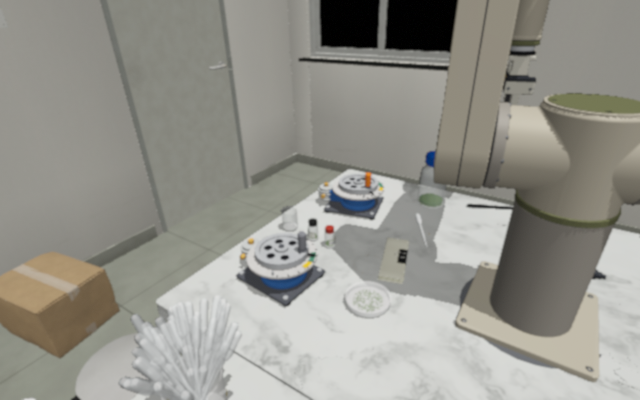

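View pics/side0.png

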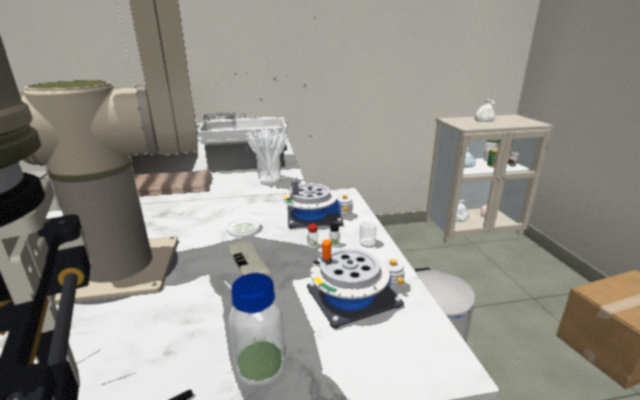

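The scene view shows the orange-knobbed pump at about (357,190), with its knob at (368,180), and the grey one at (280,258). In the side view the orange knob is at (326,250), its wheel at (352,265), and a bottle stands in front at (253,320).

```bash
python3 - <<'E'
from h import *
from scipy.optimize import least_squares
C=[]
for n,box in(("scene",(325,395,165,205)),("side",(305,400,235,315))):
    s=np.load(n+".npz");p,d=s["p"],s["d"];i=robot.camera_info(n)
    h=cv2.cvtColor(p,cv2.COLOR_RGB2HSV); m=cv2.inRange(h,(3,150,100),(18,255,255))>0
    v,u=np.mgrid[box[2]:box[3],box[0]:box[1]];v=v.ravel();u=u.ravel()
    W=world(d,i,u,v); k=m[v,u]&(d[v,u]>0)&(W[:,2]>.085)&(W[:,2]<.13)
    k&=np.linalg.norm(W[:,:2]-np.median(W[k,:2],0),axis=1)<.02
    c=np.array(i["cam_to_world"])[:2,3]; kc=np.median(W[k],0); r=kc[:2]-c; r/=np.linalg.norm(r)
    print(n,"knob",k.sum(),kc,"ctr",kc[:2]+r*.007)
    b=~k&(W[:,2]>.074)&(W[:,2]<.092)&(d[v,u]>0); 
    Q=W[b]; print("wheel",b.sum(),np.median(Q,0),Q.min(0),Q.max(0))
    print(cv2.minEnclosingCircle(Q[:,:2].astype(np.float32)))
s=np.load("side.npz");cv2.imwrite("pics/c.png",cv2.resize(s["p"][225:330,290:420,::-1],None,fx=5,fy=5,interpolation=cv2.INTER_CUBIC))
E
```

```text
scene knob 53 [ 0.42954335 -0.17306084  0.11016727] ctr [ 0.43261251 -0.17935212]
wheel 547 [ 0.47377025 -0.18930282  0.07989077] [ 0.41617615 -0.25369244  0.07401651] [ 0.52853797 -0.14289765  0.09186788]
((0.4692189395427704, -0.19999629259109497), 0.06078008562326431)
side knob 143 [ 0.43114422 -0.18596213  0.10979457] ctr [ 0.43247549 -0.17908989]
wheel 1761 [ 0.47182749 -0.20665322  0.07840512] [ 0.41493723 -0.25664143  0.07400022] [ 0.52743613 -0.1428275   0.09157785]
((0.4692429304122925, -0.19615979492664337), 0.061383746564388275)
```

View pics/c.png

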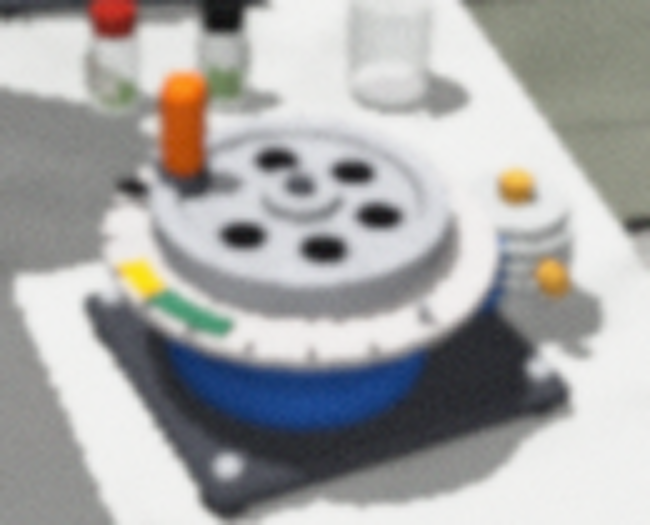

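Crop: the orange knob is at (185,125), on the far left of the wheel. The yellow (140,278) and green (190,312) sectors lie counter-clockwise of it. Next I'll measure the sector azimuths and the bottle.

```bash
python3 - <<'E'
from h import *
s=np.load("side.npz");p,d=s["p"],s["d"];i=robot.camera_info("side")
h=cv2.cvtColor(p,cv2.COLOR_RGB2HSV); A=np.array([.471,-.199])
v,u=np.mgrid[235:315,305:400];v=v.ravel();u=u.ravel();W=world(d,i,u,v)
for n,lo,hi in(("green",(50,90,50),(95,255,255)),("yel",(22,120,100),(32,255,255))):
    k=(cv2.inRange(h,lo,hi)>0)[v,u]&(W[:,2]>.03)&(W[:,2]<.1)
    q=W[k,:2]-A; a=np.degrees(np.arctan2(q[:,1],q[:,0]))%360
    k2=np.hypot(*q.T)<.09;a=a[k2]; print(n,k2.sum(),np.percentile(a,[2,50,98]),np.median(np.hypot(*q.T)),np.median(W[k,2]))
v,u=np.mgrid[270:385,222:288];v=v.ravel();u=u.ravel();W=world(d,i,u,v)
k=(W[:,2]>.02)&(W[:,2]<.35)&(d[v,u]>0);print("bottle",W[k].min(0),W[k].max(0),np.median(W[k],0))
R=cv2.Rodrigues(robot.read_state()["orientation"])[0];print(R.round(3))
print("delta tool mm",R.T@(np.array([.4325,-.179,.219])-robot.read_state()["tool_pos"])*1e3)
E
```

```text
green 33 [211.05575065 223.03848811 233.30424683] 0.0649429658968559 0.06625494496839102
yel 35 [189.27910502 197.48251179 204.82453996] 0.06452747633201965 0.06586771427271851
bottle [ 0.25958746 -0.36826551  0.02002399] [ 0.33684584 -0.30262323  0.15807013] [ 0.29896239 -0.35433652  0.10339609]
[[ 0.957  0.291 -0.   ]
 [ 0.291 -0.957  0.002]
 [ 0.    -0.002 -1.   ]]
delta tool mm [ 361.77628781 -302.55868006   -0.7650153 ]
```

```bash
python3 -m pendant '[{"translation":[36,-30,0],"twist":[0,0,0],"grip":0.1},{"translation":[36,-30,0],"twist":[0,0,0],"grip":0.1},{"translation":[36,-30,0],"twist":[0,0,0],"grip":0.1},{"translation":[36,-30,0],"twist":[0,0,0],"grip":0.1},{"translation":[36,-30,0],"twist":[0,0,0],"grip":0.1},{"translation":[36,-30,0],"twist":[0,0,0],"grip":0.1},{"translation":[36,-30,0],"twist":[0,0,0],"grip":0.1},{"translation":[36,-30,0],"twist":[0,0,0],"grip":0.1},{"translation":[36,-30,0],"twist":[0,0,0],"grip":0.1},{"translation":[0,0,0],"twist":[0,0,0],"grip":0.1}]' 25
python3 - <<'E'
from h import *
s=robot.read_state();p,d,i=cam("wrist");cv2.imwrite("pics/w1.png",p[:,:,::-1])
h=cv2.cvtColor(p,cv2.COLOR_RGB2HSV); m=cv2.inRange(h,(3,150,100),(18,255,255))>0
v,u=np.nonzero(m&(d>0));W=world(d,i,u,v);k=(W[:,2]>.085)&(W[:,2]<.14)&(np.linalg.norm(W[:,:2]-[.4325,-.179],axis=1)<.03)
print(k.sum(),np.median(W[k],0),W[k].min(0),W[k].max(0),np.array(i["cam_to_world"])[:3,3])
t=k&(W[:,2]>.119);print("top",t.sum(),W[t].mean(0))
R=cv2.Rodrigues(s["orientation"])[0];print(R.T@(np.array([.4325,-.179,.219])-s["tool_pos"])*1e3,R.round(3))
E
```

```text
t: 1.1
tool_pos: [0.4109, -0.2062, 0.2127]
orientation: [-3.098, -0.453, 0.003]
force: [0.3, -0.3, -0.1]
opening: 0.0514
211 [ 0.43635381 -0.18044595  0.12340533] [ 0.42943454 -0.18717076  0.12153409] [ 0.44312826 -0.17395749  0.12515382] [ 0.49264331 -0.1836265   0.37820314]
top 211 [ 0.43640717 -0.18043495  0.12337537]
[ 28.48466322 -19.98462603  -6.11642488] [[ 0.958  0.286 -0.003]
 [ 0.286 -0.958  0.01 ]
 [-0.    -0.01  -1.   ]]
```

View pics/w1.png

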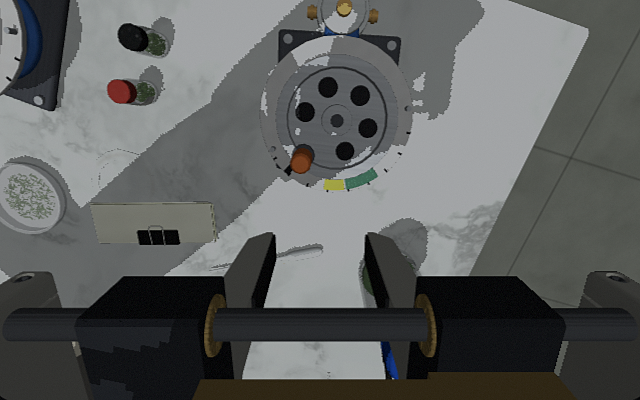

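The wrist view shows the orange knob at (302,160), the hub at (337,121), yellow at (333,185) and green at (360,179), with the fingers just below. Now I'll centre over the knob and descend.

```bash
python3 -m pendant '[{"translation":[30,-18,0],"twist":[0,0,0],"grip":0.1},{"translation":[0,0,0],"twist":[0,0,0],"grip":0.1},{"translation":[0,0,20],"twist":[0,0,0],"grip":0.1},{"translation":[0,0,20],"twist":[0,0,0],"grip":0.1},{"translation":[0,0,20],"twist":[0,0,0],"grip":0.1},{"translation":[0,0,0],"twist":[0,0,0],"grip":0.1},{"translation":[0,0,0],"twist":[0,0,0],"grip":0.1},{"translation":[0,0,0],"twist":[0,0,0],"grip":0.1},{"translation":[0,0,0],"twist":[0,0,0],"grip":0.1},{"translation":[0,0,0],"twist":[0,0,0],"grip":0.1}]' 25
python3 - <<'E'
from h import *
s=robot.read_state();p,d,i=cam("wrist")
v,u=np.mgrid[0:400,0:640];v=v.ravel();u=u.ravel();W=world(d,i,u,v)
h=cv2.cvtColor(p,cv2.COLOR_RGB2HSV).reshape(-1,3);ok=d.ravel()>0;near=np.linalg.norm(W[:,:2]-[.471,-.199],axis=1)<.09
k=ok&near&(cv2.inRange(h[None],(3,150,80),(18,255,255))[0]>0)&(W[:,2]>.115)
print("knobtop",k.sum(),W[k].mean(0) if k.any() else 0)
for n,lo,hi in(("green",(50,70,40),(95,255,255)),("yel",(22,120,80),(32,255,255))):
    g=ok&near&(cv2.inRange(h[None],lo,hi)[0]>0)&(W[:,2]<.08)&(W[:,2]>.05)
    print(n,g.sum(),W[g].mean(0) if g.any() else 0)
w=ok&near&(W[:,2]>.08)&(W[:,2]<.09);print("wheel",w.sum(),cv2.minEnclosingCircle(W[w,:2].astype(np.float32)))
R=cv2.Rodrigues(s["orientation"])[0];print(s["tool_pos"],R.T@(np.array([.4345,-.180,.095])-s["tool_pos"])*1e3)
cv2.imwrite("pics/w2.png",p[:,:,::-1])
E
```

```text
t: 2.15
tool_pos: [0.4297, -0.1914, 0.1532]
orientation: [-3.106, -0.441, 0.008]
force: [0.2, -0.5, 0.5]
opening: 0.0513
knobtop 446 [ 0.43771752 -0.1804092   0.12289972]
green 329 [ 0.42544672 -0.24368498  0.06629726]
yel 198 [ 0.411873   -0.21873651  0.06632384]
wheel 6863 ((0.47616004943847656, -0.2009934037923813), 0.05600249022245407)
[ 0.42967363 -0.19138515  0.1531778 ] [ 8.05273349 -9.29474802 58.19220864]
```

View pics/w2.png

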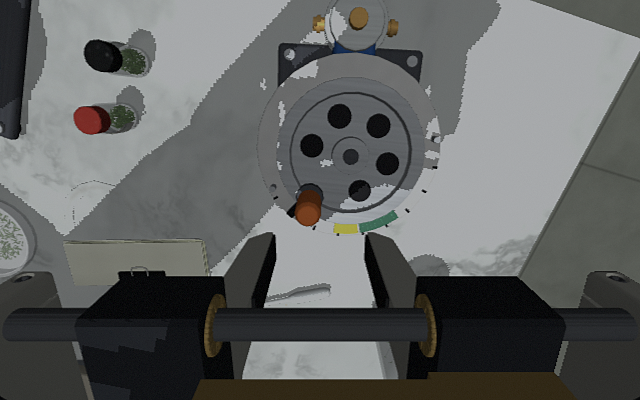

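```bash
python3 -m pendant '[{"translation":[9,-9,0],"twist":[0,0,0],"grip":0.1},{"translation":[3,-4,0],"twist":[0,0,0],"grip":0.1},{"translation":[0,0,20],"twist":[0,0,0],"grip":0.1},{"translation":[0,0,20],"twist":[0,0,0],"grip":0.1},{"translation":[0,0,10],"twist":[0,0,0],"grip":0.1},{"translation":[0,0,5],"twist":[0,0,0],"grip":0.1},{"translation":[0,0,0],"twist":[0,0,0],"grip":0.1},{"translation":[0,0,0],"twist":[0,0,0],"grip":0.1},{"translation":[0,0,0],"twist":[0,0,0],"grip":0.1},{"translation":[0,0,0],"twist":[0,0,0],"grip":0.1}]' 25
python3 - <<'E'
from h import *
s=robot.read_state()
R=cv2.Rodrigues(s["orientation"])[0];print(s["tool_pos"],R.T@(np.array([.436,-.180,.095])-s["tool_pos"])*1e3);print(R.round(3))
E
```

```text
t: 3.2
tool_pos: [0.4423, -0.1724, 0.1012]
orientation: [-3.109, -0.447, -0.002]
force: [0.0, 0.0, -0.0]
opening: 0.051
[ 0.4422793  -0.17242788  0.10122158] [-8.16857841  5.49757088  6.20690848]
[[ 0.959  0.282  0.001]
 [ 0.282 -0.959  0.001]
 [ 0.002 -0.    -1.   ]]
```

```bash
python3 -m pendant '[{"translation":[-7,5,5],"twist":[0,0,0],"grip":0.1},{"translation":[0,0,0],"twist":[0,0,0],"grip":0.1},{"translation":[0,0,0],"twist":[0,0,0],"grip":0.1},{"translation":[0,0,0],"twist":[0,0,0],"grip":0.1},{"translation":[0,0,0],"twist":[0,0,0],"grip":0.1},{"translation":[0,0,0],"twist":[0,0,0],"grip":0.1},{"translation":[0,0,0],"twist":[0,0,0],"grip":0.1},{"translation":[0,0,0],"twist":[0,0,0],"grip":0.1},{"translation":[0,0,0],"twist":[0,0,0],"grip":0.1},{"translation":[0,0,0],"twist":[0,0,0],"grip":0.1}]' 25
python3 - <<'E'
from h import *
s=robot.read_state()
R=cv2.Rodrigues(s["orientation"])[0];print(s["tool_pos"],R.T@(np.array([.436,-.180,.095])-s["tool_pos"])*1e3)
p,d,i=cam("wrist")
v,u=np.mgrid[0:400,0:640];v=v.ravel();u=u.ravel();W=world(d,i,u,v)
h=cv2.cvtColor(p,cv2.COLOR_RGB2HSV).reshape(-1,3);k=(d.ravel()>0)&(cv2.inRange(h[None],(3,150,60),(18,255,255))[0]>0)&(W[:,2]>.1)&(W[:,2]<.13)&(np.linalg.norm(W[:,:2]-[.436,-.18],axis=1)<.03)
print(k.sum(),W[k].mean(0))
cv2.imwrite("pics/w3.png",p[:,:,::-1])
E
```

```text
t: 4.2
tool_pos: [0.4371, -0.1805, 0.097]
orientation: [3.109, 0.446, 0.005]
force: [0.4, -0.8, 0.1]
opening: 0.0509
[ 0.43712696 -0.18046205  0.09697329] [-0.95734874 -0.76259814  1.96959689]
1291 [ 0.44000244 -0.17944261  0.11797213]
```

View pics/w3.png

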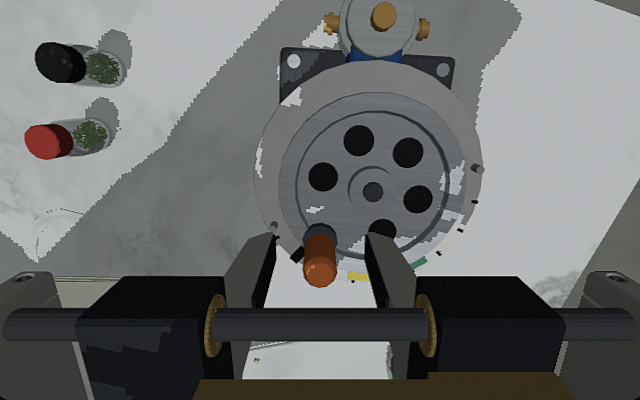

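The knob (320,260) stands between the finger tips (272 and 368), so I'll close on it.

```bash
python3 -m pendant '[{"translation":[0,0,0],"twist":[0,0,0],"grip":-1},{"translation":[0,0,0],"twist":[0,0,0],"grip":-1},{"translation":[0,0,0],"twist":[0,0,0],"grip":-1},{"translation":[0,0,0],"twist":[0,0,0],"grip":-1},{"translation":[0,0,0],"twist":[0,0,0],"grip":-1},{"translation":[0,0,0],"twist":[0,0,0],"grip":-1},{"translation":[0,0,0],"twist":[0,0,0],"grip":-1},{"translation":[0,0,0],"twist":[0,0,0],"grip":-1},{"translation":[0,0,0],"twist":[0,0,0],"grip":-1},{"translation":[0,0,0],"twist":[0,0,0],"grip":-1}]' 30
python3 -c "
from plant import robot;s=robot.read_state();print(s['tool_pos'],s['force'],s['opening'])"
```

```text
t: 5.25
tool_pos: [0.4371, -0.1803, 0.0969]
orientation: [3.109, 0.446, 0.005]
force: [-0.3, 0.2, 0.2]
opening: 0.0173
[ 0.43706552 -0.18030159  0.09694107] [-0.29999462  0.18382796  0.17689883] 0.01730572721369329
```

```bash
python3 -m pendant '[{"translation":[-3.3,3.8,0],"twist":[0,0,0],"grip":-1},{"translation":[-2.9,4.1,0],"twist":[0,0,0],"grip":-1},{"translation":[-2.4,4.4,0],"twist":[0,0,0],"grip":-1},{"translation":[0,0,0],"twist":[0,0,0],"grip":-1},{"translation":[0,0,0],"twist":[0,0,0],"grip":-1},{"translation":[0,0,0],"twist":[0,0,0],"grip":-1},{"translation":[0,0,0],"twist":[0,0,0],"grip":-1},{"translation":[0,0,0],"twist":[0,0,0],"grip":-1},{"translation":[0,0,0],"twist":[0,0,0],"grip":-1},{"translation":[0,0,0],"twist":[0,0,0],"grip":-1}]' 30
python3 -c "
from plant import robot;import numpy as np;s=robot.read_state();p=s['tool_pos'];print(p,s['force'],s['wrist_torque'],s['opening']);r=p[:2]-[.4767,-.2014];print(np.hypot(*r),np.degrees(np.arctan2(r[1],r[0]))%360)"
```

```text
t: 6.25
tool_pos: [0.4326, -0.1939, 0.0969]
orientation: [-3.107, -0.447, -0.008]
force: [0.6, 3.1, 0.3]
opening: 0.0176
[ 0.43259802 -0.19391556  0.09694473] [0.56723695 3.07970142 0.26643162] [ 0.39506701 -0.172022    0.05151748] 0.017615916909498545
0.044732553113308746 170.36824282952514
```

```bash
python3 -m pendant '[{"translation":[-2.0,4.6,0],"twist":[0,0,0],"grip":-1},{"translation":[-1.4,4.8,0],"twist":[0,0,0],"grip":-1},{"translation":[-0.9,4.9,0],"twist":[0,0,0],"grip":-1},{"translation":[-0.2,5,0],"twist":[0,0,0],"grip":-1},{"translation":[0,0,0],"twist":[0,0,0],"grip":-1},{"translation":[0,0,0],"twist":[0,0,0],"grip":-1},{"translation":[0,0,0],"twist":[0,0,0],"grip":-1},{"translation":[0,0,0],"twist":[0,0,0],"grip":-1},{"translation":[0,0,0],"twist":[0,0,0],"grip":-1},{"translation":[0,0,0],"twist":[0,0,0],"grip":-1}]' 30
python3 -c "
from plant import robot;import numpy as np;s=robot.read_state();p=s['tool_pos'];print(p,s['force'],s['wrist_torque'],s['opening']);r=p[:2]-[.4767,-.2014];print(np.hypot(*r),np.degrees(np.arctan2(r[1],r[0]))%360)"
```

```text
t: 7.25
tool_pos: [0.4333, -0.2116, 0.0969]
orientation: [-3.103, -0.449, -0.006]
force: [1.8, 1.2, -0.1]
opening: 0.017
[ 0.43331526 -0.21164176  0.09692833] [ 1.76920636  1.15070269 -0.05147537] [ 0.2293     -0.17562126 -0.05044047] 0.017043295978555327
0.044577229728034316 193.2825359739983
```

```bash
python3 -m pendant '[{"translation":[0,5,0],"twist":[0,0,0],"grip":-1},{"translation":[0.6,5,0],"twist":[0,0,0],"grip":-1},{"translation":[1.1,4.9,0],"twist":[0,0,0],"grip":-1},{"translation":[1.7,4.7,0],"twist":[0,0,0],"grip":-1},{"translation":[0,0,0],"twist":[0,0,0],"grip":-1},{"translation":[0,0,0],"twist":[0,0,0],"grip":-1},{"translation":[0,0,0],"twist":[0,0,0],"grip":-1},{"translation":[0,0,0],"twist":[0,0,0],"grip":-1},{"translation":[0,0,0],"twist":[0,0,0],"grip":-1},{"translation":[0,0,0],"twist":[0,0,0],"grip":-1}]' 30
python3 - <<'E'
from h import *
s=robot.read_state();p=s['tool_pos'];print(p,s['force'],s['opening']);r=p[:2]-[.4767,-.2014];print(np.hypot(*r),np.degrees(np.arctan2(r[1],r[0]))%360)
p,d,i=cam("wrist");cv2.imwrite("pics/w4.png",p[:,:,::-1])
E
```

```text
t: 8.25
tool_pos: [0.4408, -0.2277, 0.0969]
orientation: [-3.098, -0.45, -0.002]
force: [1.1, 1.7, 0.2]
opening: 0.0172
[ 0.44077822 -0.22765898  0.09692341] [1.1477176  1.65252642 0.2061975 ] 0.017175513007550255
0.044496164964720294 216.1669669204362
```

View pics/w4.png

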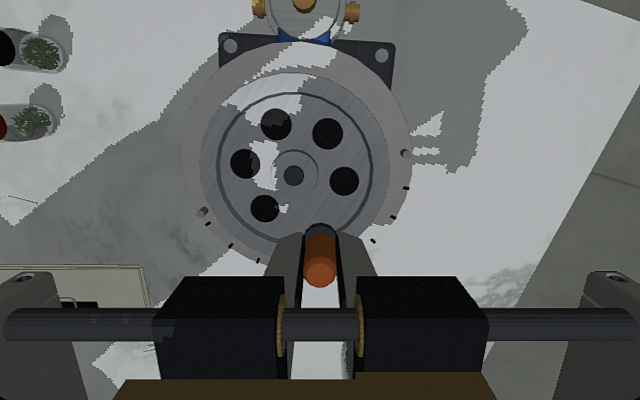

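The knob (320,260) is still firmly held and the wheel has followed, to about 1.05 rad. I'll nudge it 3 mm further, then open slowly.

```bash
python3 -m pendant '[{"translation":[1.1,2.8,0],"twist":[0,0,0],"grip":-1},{"translation":[0,0,0],"twist":[0,0,0],"grip":-1},{"translation":[0,0,0],"twist":[0,0,0],"grip":-1},{"translation":[0,0,0],"twist":[0,0,0],"grip":-1},{"translation":[0,0,0],"twist":[0,0,0],"grip":0.1},{"translation":[0,0,0],"twist":[0,0,0],"grip":0.1},{"translation":[0,0,0],"twist":[0,0,0],"grip":0.1},{"translation":[0,0,0],"twist":[0,0,0],"grip":0.1},{"translation":[0,0,0],"twist":[0,0,0],"grip":0.1},{"translation":[0,0,0],"twist":[0,0,0],"grip":0.1}]' 30
python3 -m pendant '[{"translation":[0,0,-5],"twist":[0,0,0],"grip":0.1},{"translation":[0,0,-15],"twist":[0,0,0],"grip":0.1},{"translation":[0,0,-20],"twist":[0,0,0],"grip":0.1},{"translation":[0,0,-25],"twist":[0,0,0],"grip":0.1},{"translation":[0,0,-25],"twist":[0,0,0],"grip":0.1},{"translation":[-20,0,-20],"twist":[0,0,0],"grip":0.1},{"translation":[-25,0,0],"twist":[0,0,0],"grip":0.1},{"translation":[-20,0,0],"twist":[0,0,0],"grip":0.1},{"translation":[0,0,0],"twist":[0,0,0],"grip":0.1},{"translation":[0,0,0],"twist":[0,0,0],"grip":0.1}]'
python3 - <<'E'
from h import *
p,d,i=cam("wrist");cv2.imwrite("pics/w5.png",p[:,:,::-1])
v,u=np.mgrid[0:400,0:640];v=v.ravel();u=u.ravel();W=world(d,i,u,v)
h=cv2.cvtColor(p,cv2.COLOR_RGB2HSV).reshape(-1,3);ok=d.ravel()>0;near=np.linalg.norm(W[:,:2]-[.475,-.2],axis=1)<.09
w=ok&near&(W[:,2]>.08)&(W[:,2]<.09);A,r=cv2.minEnclosingCircle(W[w,:2].astype(np.float32));print(A,r)
for n,lo,hi,z0,z1 in(("green",(50,70,40),(95,255,255),.05,.08),("yel",(22,120,80),(32,255,255),.05,.08),("knob",(3,150,60),(18,255,255),.118,.13)):
    g=ok&near&(cv2.inRange(h[None],lo,hi)[0]>0)&(W[:,2]<z1)&(W[:,2]>z0)
    if g.any(): q=W[g,:2]-A;a=np.degrees(np.arctan2(q[:,1],q[:,0]))%360;print(n,g.sum(),np.percentile(a,[2,50,98]),W[g].mean(0))
print(robot.read_state())
E
```

```text
t: 9.3
tool_pos: [0.4419, -0.2309, 0.0966]
orientation: [-3.099, -0.45, 0.001]
force: [-0.7, -0.2, 0.3]
opening: 0.0509
t: 10.3
tool_pos: [0.3798, -0.252, 0.2229]
orientation: [-3.106, -0.452, -0.009]
force: [0.4, 0.4, -0.5]
opening: 0.0508
(0.47590675950050354, -0.2008470743894577) 0.05613183602690697
green 265 [206.81784337 223.38171902 233.95459152] [ 0.42661524 -0.24297619  0.06639739]
yel 120 [187.77054795 196.74718008 204.18128754] [ 0.41318707 -0.21933909  0.0662884 ]
knob 340 [211.31044177 220.90555556 230.45823119] [ 0.44214319 -0.23005714  0.12280911]
{'t': 10.35, 'q': array([-0.70326035, -0.27414675,  1.8656787 ,  0.00608202,  1.54822327,
        0.57781154]), 'dq': array([ 0.01092146,  0.01928869, -0.00074309,  0.00152399, -0.00676409,
        0.00156792]), 'joint_torque': array([-2.24552178e-01, -3.49984717e+01, -4.82496536e+01,  1.66335655e-01,
        6.70504232e-04, -1.93498487e-02]), 'tool_pos': array([ 0.37994251, -0.25200893,  0.22290612]), 'orientation': array([-3.10608805, -0.45292001, -0.0090652 ]), 'force': array([ 0.72504414, -0.23928395,  1.57366155]), 'wrist_torque': array([-0.04974102, -0.02143748, -0.02790667]), 'opening': 0.0508533065620168}
```

View pics/w5.png

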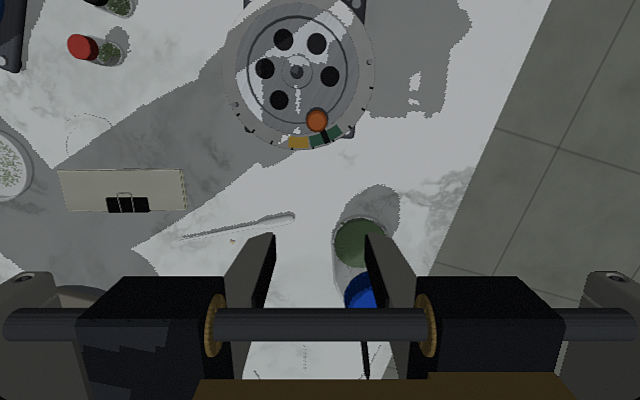

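The picture shows the black pointer (323,135) in the middle of the green sector, with the knob released at (317,120) and the gripper clear of everything. I'll hand in.

```bash
python3 -c "
from plant import robot;print(robot.close_job())"
```

```text
the job is handed in; nothing more can be done
None
```

I turned the orange-knobbed pump's flywheel counter-clockwise through its hard spot, let go with the pointer in the green sector, and handed the job in at about 10.4 s.

- **Wheel:** the last wrist picture shows the black pointer near the middle of the green. The knob measured about 221° against about 207–234° for the green, which puts the wheel at roughly 1.1 rad. I judged its standing still from that one picture after release.
- **Robot:** the gripper is open and lifted clear, about 0.22 m up. The force readings were below 2 N, which is at noise level.
- **Grey pump:** the arm never went near it. I did not re-measure its knob at the end.
- **Disagreement:** the wrist camera placed things about 4–5 mm further along x than the fixed cameras. I used values close to the wrist camera's, and the arc the hand followed (44.5 mm against the 45 mm given) bore them out.

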